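# Open a tripped machine starter and push its breaker back in

### The arm

A 6-joint arm with a two-finger parallel gripper is mounted at the origin on a cart in front of the work surface, level with it; the furniture and walls round the work are solid. World frame = base frame: x ahead of the robot, y to its left, z up, the work surface at z = 0. Lengths are in mm, angles in rad, forces in N, time in s.
With the tool pointing down it reaches from about 350 to 950 mm from the base axis. Payload 17.4 kg.
Tool frame: the origin (TCP) lies on the centre line of the jaws, within the pads' length; the fingertips stand 17 mm ahead of it and the grasp point (between the pads) lies 2 mm behind it (r.finger_overhang is the distance from the TCP to the fingertips, in mm); z points along the fingers, y is the line along which they close (so a half turn about z gives the same grasp; the last joint's range is limited). The gripper opens to 93 mm and grips with 3 to 60 N. Pads are 15 mm wide; open, the fingers measure 128 mm over their backs; the gripper's body (75 mm by 188 mm) begins 65 mm behind the grasp point.
Start: joints at [1.306, 0.116, 1.442, -0, 1.584, -0.038], TCP at [151.789, 657.718, 235.646] pointing down, gripper open.
Joint ranges: [-2.83, 2.83], [-0.83, 2.19], [0.07, 2.5], [-1.14, 4.28], [0.01, 3], [-2.97, 2.97]. Speed limits (rad/s): [1.89, 1.89, 2.22, 3.14, 3.14, 3.14].

### API

Orientations are given as [roll, pitch, yaw] about the fixed x, y, z axes, in that order (R = Rz(yaw) Ry(pitch) Rx(roll)).
In Python, from workcell import status, optics, r gives the robot as it stands.
- The arm moves only by the tool apply_moves, never from a script. Its arguments are lists of equal length, an entry for each row: "offset": the shift along the tool's x, y, z each as a share of 10 cm, from -1 to 1, a list of three; "angular": the turn, a rotation vector about the tool's x, y, z each as a share of 60 degrees, from -1 to 1, a list of three; "claw": the opening, from -1 (shut) to 1 (fully open). In form: {"offset": [[dx, dy, dz], ...], "angular": [[ax, ay, az], ...], "claw": [claw, ...]}. A call has 1 to 8 rows; each row is the pose to reach, as a shift and turn from the pose commanded when the call began, along the tool's axes at that moment; what a row does not reach only later rows make up. A row lasts 1/12 s, in which the tool goes at most 41.7 mm and 7.16 degrees, less where a joint would pass 70% of its speed; a pose out of reach is approached as far as the arm can. A call with a number of a shift or a turn outside -1 to 1 is refused whole. A call with a gripper value outside its range is refused whole. The fingers move at their own pace and stop on an object; "squeeze" is the grip in N (left out, the last holds). Time passes only in rows, so rows that repeat a pose let the fingers close. It gives the time, the measured TCP pose, the force, the opening and the grip force at its end, in the units of the state.
- status.read_state(): the state, without advancing time (a new reading comes with each control period).
- optics.capture(name): name is "side" or "top" or "wrist"; returns the picture (420x560x3 uint8, red, green, blue); there is no depth.
- optics.get_calibration(name): a dict with "fx", "fy", "cx", "cy" (pixels), "origin" and "orientation" of the camera in the world. Camera axes: x right, y down, z forward; pixel columns grow to the right and rows downward; lengths in mm; the calibration is good to about 2 mm. A picture is of the moment at which its call begins: read the wrist's pose just before it. get_calibration takes no time and is no camera call; for the wrist camera it gives the pose at the moment of the call.
- r.hand_in(): hands the job in; it is judged then, once.
The state is a dict: "clock": time; "joints": joint angles; "dq": joint speeds; "joint_torque": joint torques, N m; "ee_pos": TCP position; "tcp_rot": TCP orientation; "wrist_force": force on the tool from outside, world axes, zero at the start; "ft_torque": the same for the moment, N m; "grip_width": finger opening in mm; "grip_force": force on a finger pad.
Only numpy, scipy, OpenCV 4.12 (cv2) and the standard library are available. Lean on these libraries where they do the work, as an engineer would, in place of code of your own. Each camera call takes 0.05 s, during which the arm holds its last target. There are 200 camera calls.

### The job

The dust extractor's starter has tripped. Press the orange snap tab on top of it down so that the light-grey terminal cover springs free, push the cover by its thumb rib the way its arrow points until it is right off the base plate and lies flat on the worktop, then press the breaker's popped-out red button fully in so that it stays in. Only press and push: do not lift the cover or tip it over, and leave the other things where they are.

Things in the scene. Friction and masses are not known exactly. Their poses are not given: they have to be found in the camera images.
- starter: machine starter fixed on the worktop. Origin: centre of the underside of its base plate (116 mm in x, 184 in y, 5 thick). Control half (blue-grey housing, 90 mm wide, top at z 49, glands to y +111) at y 0 to +90 mm; terminal half under the sliding cover at y -90 to -2 mm. The cover comes off towards -y. The green and red switches on its side and the lamp are not used.
- tab_pad (a point): centre of the top of the ribbed rear end (24 x 22 mm) of the orange snap tab, at starter (0, 46, 58) mm. Pressed straight down, this rocker lifts the tooth at its other end (over the cover, to starter y -17, top at z 55) out of a slot in the cover. about 5.5 mm of travel here frees the cover, stop at 7 mm; it takes about 3 to 5 N, and springs back.
- snap_tab (a joint): angle of the snap tab, rad: 0 at rest (cover locked), 0.22 fully pressed; the cover is free above about 0.17. Spring pins then thrust the cover about 9 mm along -y; after that the tab can be let go and no longer locks it.
- cover: loose light-grey terminal cover, about 0.11 kg: hood 80 mm wide (x), 88 long (y), 44 high, open at its +y end; its flanges (96 mm over all) run between low guides, clipped down at the housing end; slides along starter y (1.5 mm play, 1 to 3 N). Origin: centre of its underside, axes like the starter's; starts at starter (0, -46, 5) mm. Past starter y -136 mm it is off the plate and drops 5 mm.
- rib_face (a point): centre of the +y face of the thumb rib across the cover's top, to be pushed along -y: rib 56 mm wide (x), 6 thick, standing 12 mm above the cover's flat top; at cover (0, -5, 49.5) mm, 5.5 mm above the flat top. With the cover sprung free, about 43 mm lie between it and the end of the tab.
- reset_top (a point): centre of the top of the breaker's red button, 12 mm across, standing 8 mm out of the black breaker (18 x 60 mm, top at 32 mm), so 40 mm above the worktop; hidden until the cover is off. The breaker sits on a rail at starter y -48 mm, anywhere in starter x -16 to +16 mm.
- reset_button (a joint): travel of the red reset button, m: 0 popped out (tripped), 0.006 fully in. Moves straight down against about 2.5 N of friction and stays where it is left.
- screwdriver: red screwdriver lying beside the cover's way, 198 mm long along its x, 31 mm high; origin under its middle; leave alone
- bottle: small white bottle with blue cap standing past the cable glands, 28 mm across, 99 mm high; origin at its foot; leave alone
- tape_measure: yellow and black tape measure, 48 x 86 x 64 mm, standing beyond the place where the cover comes down (its near side about 265 mm from the starter's origin along -y); origin under its middle; leave alone
- battery: yellow battery pack at the right, 106 x 73 x 48 mm; origin under its middle; leave alone
- tape_roll: roll of masking tape at the back right, 102 mm across, 25 mm high; origin under its middle; leave alone

How it is judged:
By the outcome, as a careful person would: the job done as asked, in the order asked, and still so for the second after the job is handed in, with the robot touching nothing.
It also fails if it takes over 51 s, if anything falls off the work surface, if the arm or the gripper's body presses on something with over 40 N, if the wrist force passes 120 N, or if a joint passes its speed limit or range.

## Working session

There is one attempt and no reset: what is moved stays moved. The work goes in short steps, Python scripts to look and compute and a tool call to move; the robot and the scene stay as the last step left them, time stands still between calls to the robot, and variables do not carry over. Pictures are saved under pics/ and viewed, at most 10 in all, crops included, and the job is handed in when it is done.

Besides the shell and the picture viewer there is one more tool, called by a JSON object that holds its "api" and its "payload". apply_moves: Moves the arm, as the interface text tells. Shift numbers are shares of 10 cm and turn numbers shares of 60 degrees, none past 1 either way. Its arguments: {"type":"object","properties":{"offset":{"type":"array"},"angular":{"type":"array"},"claw":{"type":"array"},"squeeze":{"type":"number"}},"required":["offset","angular","claw"]}

```bash
mkdir -p pics
python3 - <<'E'
from workcell import status, optics, r
import cv2,numpy as np
s=status.read_state();print(s['clock'],s['ee_pos'],s['tcp_rot'],s['grip_width'])
a=[optics.capture(n) for n in('top','side')]
for n in('top','side','wrist'):print(n,optics.get_calibration(n))
cv2.imwrite('pics/top.png',cv2.resize(a[0][...,::-1],(800,600),interpolation=cv2.INTER_CUBIC))
cv2.imwrite('pics/side.png',a[1][...,::-1])
E
```

```text
0.0 [151.74470337 657.55094622 234.89093764] [-3.14046564e+00 -7.80089973e-05  2.91478120e+00] 92.9446883398373
top {'fx': 435.4056526689275, 'fy': 435.4056526689275, 'cx': 288.02848864202156, 'cy': 208.34491025400328, 'origin': array([ 312.97886058,  -82.01365383, 1320.78389211]), 'orientation': array([-2.94383829,  0.01554408, -1.58273816])}
side {'fx': 435.51500818121025, 'fy': 435.51500818121025, 'cx': 285.28317524179374, 'cy': 202.17520568231964, 'origin': array([200.46269122, 510.52674363, 839.96773525]), 'orientation': array([-2.42657432,  0.01290461, -2.58123354])}
wrist {'fx': 315.5308134385876, 'fy': 315.5308134385876, 'cx': 282.6739061743158, 'cy': 209.46426459283853, 'origin': array([ 86.49552033, 671.46493147, 383.88280807]), 'orientation': array([2.89617933e+00, 1.20791019e-03, 1.34452274e+00])}
```

View pics/top.png

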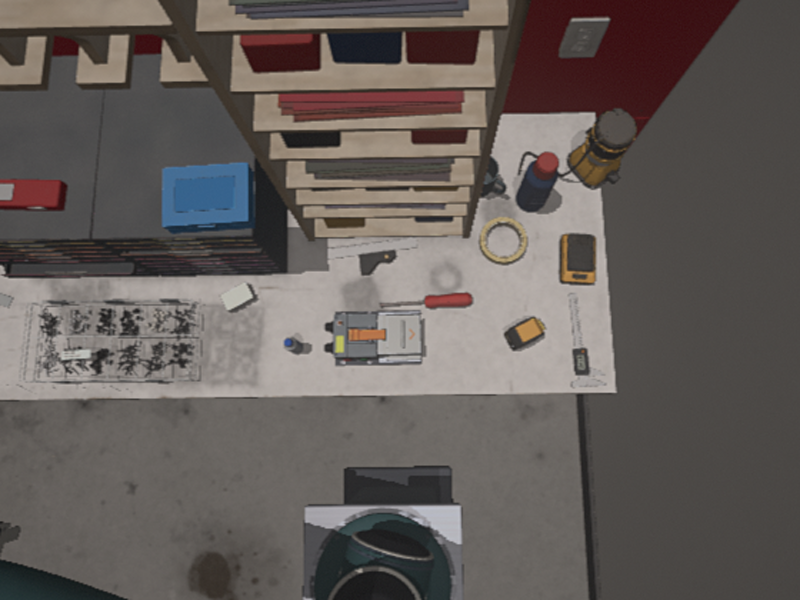

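View pics/side.png

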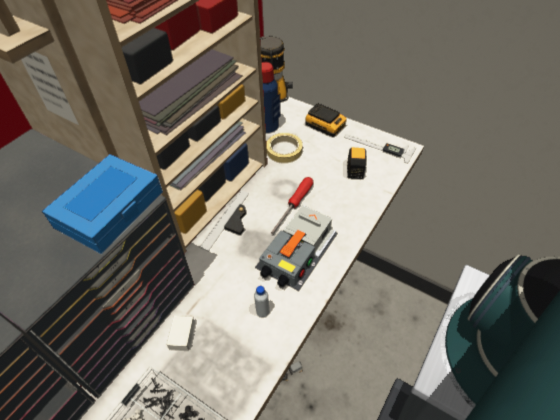

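The top view shows the starter at (335-425, 310-365), with the tab at (367,335) and the cover to its right. The screwdriver is above the cover and the tape measure is at (525,332). Next I'll enlarge both views.

Run:
```python
import cv2,numpy as np
t=cv2.imread('pics/top.png'); s=cv2.imread('pics/side.png')
# top native crop cols 225-305 rows 210-260
t=t[290:380,315:435]; s=s[200:295,250:345]
cv2.imwrite('pics/c1.png',np.vstack([cv2.resize(t,(400,300),interpolation=cv2.INTER_CUBIC)]))
a=cv2.resize(t,(400,300),interpolation=cv2.INTER_CUBIC);b=cv2.resize(s,(400,400),interpolation=cv2.INTER_CUBIC)
o=np.zeros((400,800,3),np.uint8);o[:300,:400]=a;o[:,400:]=b;cv2.imwrite('pics/c.png',o)
```

```text
(no output)
```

View pics/c.png

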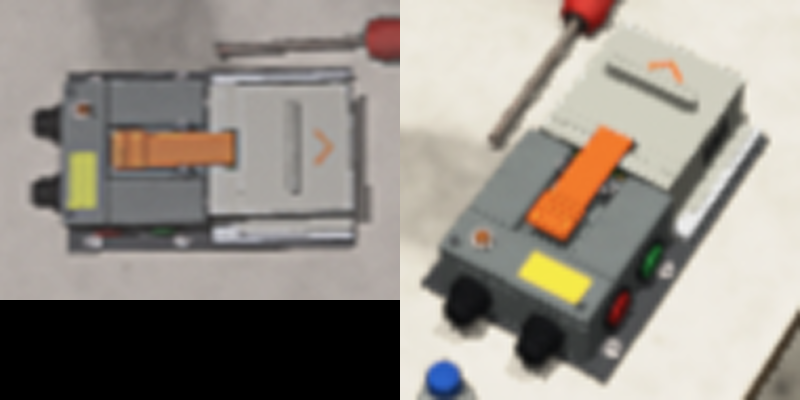

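The enlargement shows the tab's rear end at about (112-130,150) and its tip at (236,148) in the top crop. The rib runs from (294,100) to (294,194), and the starter is nearly axis-aligned with world.

```bash
cat > h.py <<'E'
import numpy as np
from scipy.spatial.transform import Rotation as R
from scipy.optimize import least_squares
from workcell import status, optics, r
def ray(c,u,v):
    d=R.from_euler('xyz',c['orientation']).apply([(u-c['cx'])/c['fx'],(v-c['cy'])/c['fy'],1.]);return np.array(c['origin']),d
def at(c,u,v,z):
    o,d=ray(c,u,v);return o+d*(z-o[2])/d[2]
def proj(c,p):
    q=R.from_euler('xyz',c['orientation']).inv().apply(np.asarray(p,float)-c['origin'])
    return np.array([c['cx']+c['fx']*q[...,0]/q[...,2],c['cy']+c['fy']*q[...,1]/q[...,2]]).T
def fit(c,pts,px):
    pts=np.array(pts,float);px=np.array(px,float)
    def w(q):
        return R.from_euler('z',q[2]).apply(pts)+[q[0],q[1],0]
    s=least_squares(lambda q:(proj(c,w(q))-px).ravel(),[at(c,*px[0],50)[0],at(c,*px[0],50)[1],0],x_scale=[1,1,.01],loss='soft_l1')
    return s.x,s.fun.reshape(-1) if 0 else np.round((proj(c,w(s.x))-px),1)
def toolto(p,yaw,s=None):
    "rows' shift/turn (shares) from the present pose to TCP p, pointing down at yaw"
    s=s or status.read_state();A=R.from_euler('xyz',s['tcp_rot']);B=R.from_euler('xyz',[np.pi,0,yaw])
    return np.round(A.inv().apply(np.array(p)-s['ee_pos'])/100,3),np.round((A.inv()*B).as_rotvec(degrees=True)/60,3)
E
python3 - <<'E'
from h import *
c=optics.get_calibration('top')
f=lambda x,y:((315+x*.3)*.7,(290+y*.3)*.7)
# tip of tab, rib ends (top z66 approx 61), cover front edge corners, cover far edge
pts=[(0,-17,55),(-28,-54,61),(28,-54,61),(0,57,58),(0,-90,49)]
px=[f(236,148.5),f(294,194),f(294,100),f(112,150),f(350,148)]
print(fit(c,pts,px))
print([at(c,*f(*q),0) for q in [(68,250),(355,245)]])
q=fit(c,pts,px)[0]
print(toolto([q[0],q[1]+40,235],np.pi/2))
E
```

```text
(array([4.90226973e+02, 6.67328477e+00, 4.77310572e-04]), array([[-0.5,  0.1],
       [-0. , -0.4],
       [-0.2,  0.3],
       [ 0.2, -0. ],
       [ 0.5,  0.1]]))
[array([434.4097054 ,  98.66544431,   0.        ]), array([435.14464899, -84.21193627,   0.        ])]
(array([-4.672e+00, -5.191e+00,  5.000e-03]), array([-1.000e-03,  1.000e-03,  1.283e+00]))
```

Starter is at about (490, 7) with yaw near 0. I'll turn and travel over it.

{"api": "apply_moves", "payload": {"offset": [[-1, -1, 0], [-1, -1, 0], [-1, -1, 0], [-1, -1, 0], [-1, -1, 0], [-1, -1, 0], [-1, -1, 0], [-1, -1, 0]], "angular": [[0, 0, 1], [0, 0, 1], [0, 0, 1], [0, 0, 1], [0, 0, 1], [0, 0, 1], [0, 0, 1], [0, 0, 1]], "claw": [-1, -1, -1, -1, -1, -1, -1, -1]}}

```text
clock: 0.77
ee_pos: [226.8, 537.5, 235.4]
tcp_rot: [-3.141, 0.0, 1.908]
wrist_force: [-0.2, 0.6, -0.1]
grip_width: 44.2
grip_force: 0.0
```

```bash
python3 -c "
from h import *
s=status.read_state();print(s['clock'],s['ee_pos'],s['tcp_rot'],s['wrist_force'],toolto([490,47,205],np.pi/2))"
```

```text
0.7667 [226.83906927 537.51629476 235.37739179] [-3.14129214e+00  2.90633579e-04  1.90827607e+00] [-0.16125054  0.63664083 -0.11082351] (array([-5.5  ,  0.859,  0.305]), array([-0.   ,  0.   ,  0.322]))
```

{"api": "apply_moves", "payload": {"offset": [[-1, 0.16, 0], [-1, 0.16, 0], [-1, 0.16, 0]], "angular": [[0, 0, 0.322], [0, 0, 0.322], [0, 0, 0.322]], "claw": [-1, -1, -1]}}

```text
clock: 1.02
ee_pos: [276.6, 446.3, 235.3]
tcp_rot: [3.141, 0.001, 1.57]
wrist_force: [-0.1, -0.6, -0.7]
grip_width: 24.3
grip_force: 0.0
```

{"api": "apply_moves", "payload": {"offset": [[-1, 0.7, 0], [-1, 0.7, 0], [-1, 0.7, 0]], "angular": [[0, 0, 0], [0, 0, 0], [0, 0, 0]], "claw": [-1, -1, -1]}}

```text
clock: 1.27
ee_pos: [346.7, 347.8, 235.5]
tcp_rot: [3.142, 0.0, 1.578]
wrist_force: [-0.1, 1.3, 0.7]
grip_width: 4.6
grip_force: 0.0
```

{"api": "apply_moves", "payload": {"offset": [[-1, 0.7, 0], [-1, 0.7, 0], [-1, 0.7, 0]], "angular": [[0, 0, 0], [0, 0, 0], [0, 0, 0]], "claw": [-1, -1, -1]}}

```text
clock: 1.52
ee_pos: [417.6, 247.9, 235.6]
tcp_rot: [3.141, 0.0, 1.578]
wrist_force: [0.6, -0.1, -0.1]
grip_width: 0.5
grip_force: 0.0
```

```bash
python3 -c "
from h import *
s=status.read_state();print(s['clock'],s['ee_pos'],s['tcp_rot'],s['grip_width'],toolto([490,75,235],np.pi/2))"
```

```text
1.5167 [417.55991945 247.93292812 235.6041254 ] [3.14136506e+00 1.00164273e-05 1.57757021e+00] 0.5462503165023533 (array([-1.734,  0.713,  0.006]), array([0.   , 0.   , 0.006]))
```

{"api": "apply_moves", "payload": {"offset": [[-0.9, 0.4, 0], [-0.9, 0.4, 0], [-0.9, 0.4, 0]], "angular": [[0, 0, 0], [0, 0, 0], [0, 0, 0]], "claw": [-1, -1, -1]}}

```text
clock: 1.77
ee_pos: [458.6, 156.5, 235.4]
tcp_rot: [-3.142, 0.001, 1.575]
wrist_force: [-0.3, 0.9, -1.0]
grip_width: 0.3
grip_force: 0.0
```

{"api": "apply_moves", "payload": {"offset": [[-0.83, 0.31, 0], [-0.83, 0.31, 0], [-0.83, 0.31, 0], [-0.83, 0.31, 0]], "angular": [[0, 0, 0], [0, 0, 0], [0, 0, 0], [0, 0, 0]], "claw": [-1, -1, -1, -1]}}

```text
clock: 2.1
ee_pos: [489.5, 75.5, 235.3]
tcp_rot: [-3.141, 0.0, 1.574]
wrist_force: [-0.3, -0.3, -0.2]
grip_width: 0.4
grip_force: 0.0
```

Run:
```python
from h import *
import cv2,json
c=optics.get_calibration('wrist');im=optics.capture('wrist');s=status.read_state()
print(s['ee_pos'],s['tcp_rot'],c['origin'],c['orientation'])
json.dump({k:np.array(v).tolist() for k,v in c.items()},open('w1.json','w'))
cv2.imwrite('pics/w1.png',im[...,::-1])
```

```text
[489.07850014  76.89050979 235.31318097] [-3.14091553e+00 -1.34280843e-04  1.57539516e+00] [489.40945583 141.28649478 384.11738901] [2.89544542e+00 1.15833971e-03 3.75027915e-03]
```

View pics/w1.png

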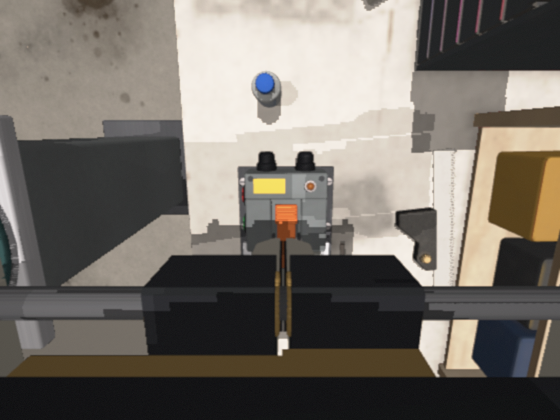

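The wrist view shows the plate's rear corners at (239,167) and (333,167), the tab pad at (275-298, 205), and the bottle at (265,85). The gripper hides the cover.

Run:
```python
from h import *
import cv2,json
c={k:np.array(v) for k,v in json.load(open('w1.json')).items()}
im=cv2.imread('pics/w1.png')
h=cv2.cvtColor(im,cv2.COLOR_BGR2HSV)
m=cv2.inRange(h,(3,150,120),(14,255,255))[195:245,260:310]
ys,xs=np.nonzero(m);print(xs.min()+260,xs.max()+261,ys.min()+195,ys.max()+196)
for y in (206,210,214,218,222,226):
  k=np.nonzero(m[y-195])[0];print(y,k.min()+260,k.max()+261) if len(k) else 0
print('plate',at(c,239,167,5),at(c,333.5,167,5))
for v in (205,): print('tab rear',at(c,275,v,58),at(c,298,v,58))
print(im[160:172,242].tolist())
```

```text
275 297 205 238
206 276 297
210 276 297
214 276 297
218 276 297
222 278 297
226 287 295
plate [436.78629613  98.30009446   5.        ] [550.02624908  98.73958014   5.        ]
tab rear [481.17156212  64.20632524  58.        ] [505.59434704  64.30460162  58.        ]
[[203, 216, 224], [204, 217, 225], [202, 215, 223], [203, 216, 224], [204, 217, 226], [191, 203, 215], [137, 144, 152], [93, 93, 95], [88, 86, 87], [90, 88, 90], [89, 87, 88], [90, 88, 89]]
```

{"api": "apply_moves", "payload": {"offset": [[-0.24, 0.035, 0.4], [-0.24, 0.035, 0.8], [-0.24, 0.035, 1], [-0.24, 0.035, 1]], "angular": [[0, 0, 0], [0, 0, 0], [0, 0, 0], [0, 0, 0]], "claw": [-1, -1, -1, -1]}}

```text
clock: 2.48
ee_pos: [490.2, 54.5, 130.5]
tcp_rot: [-3.135, 0.0, 1.579]
wrist_force: [-0.3, 0.4, -0.7]
grip_width: 0.3
grip_force: 0.0
```

{"api": "apply_moves", "payload": {"offset": [[0, 0, 0.25], [0, 0, 0.45], [0, 0, 0.53], [0, 0, 0.53]], "angular": [[0, 0, 0], [0, 0, 0], [0, 0, 0], [0, 0, 0]], "claw": [-1, -1, -1, -1]}}

```text
clock: 2.82
ee_pos: [492.3, 54.4, 82.3]
tcp_rot: [-3.14, -0.0, 1.579]
wrist_force: [-1.1, 0.1, -0.6]
grip_width: 0.2
grip_force: 0.0
```

{"api": "apply_moves", "payload": {"offset": [[-0.015, 0, 0.07], [-0.015, 0, 0.09], [-0.015, 0, 0.11], [-0.015, 0, 0.12], [-0.015, 0, 0.13], [-0.015, 0, 0.135], [-0.015, 0, 0.135], [-0.015, 0, 0.135]], "angular": [[0, 0, 0], [0, 0, 0], [0, 0, 0], [0, 0, 0], [0, 0, 0], [0, 0, 0], [0, 0, 0], [0, 0, 0]], "claw": [-1, -1, -1, -1, -1, -1, -1, -1]}}

```text
clock: 3.48
ee_pos: [492.9, 51.9, 69.3]
tcp_rot: [3.141, 0.0, 1.577]
wrist_force: [1.2, 1.6, 2.5]
grip_width: 0.8
grip_force: 1.3
```

```bash
python3 -c "
from h import *
import cv2
s=status.read_state();print(s['ee_pos'],s['wrist_force'],s['ft_torque'])
a=optics.capture('top');cv2.imwrite('pics/t2.png',a[...,::-1])
b=optics.capture('side');cv2.imwrite('pics/s2.png',b[...,::-1])
cv2.imwrite('pics/s2c.png',cv2.resize(b[190:290,250:350,::-1],(500,500),interpolation=cv2.INTER_CUBIC))
"
```

```text
[492.87703687  51.92616363  69.32315736] [1.20679002 1.57424171 2.52932109] [ 0.16845763 -0.14963154  0.01343538]
```

View pics/s2c.png

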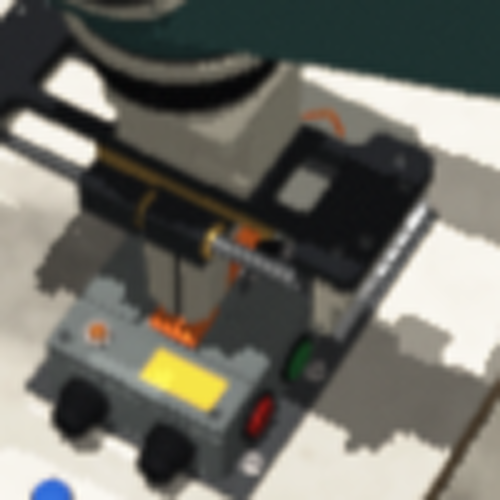

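The fingertips sit on the tab with about 5.7 mm of travel so far. The arrow, at about (325,115) in the crop, looks slightly shifted. I'll press a bit further to be sure.

{"api": "apply_moves", "payload": {"offset": [[0, 0, 0.01], [0, 0, 0.015], [0, 0, 0.02], [0, 0, 0.02], [0, 0, 0.02]], "angular": [[0, 0, 0], [0, 0, 0], [0, 0, 0], [0, 0, 0], [0, 0, 0]], "claw": [-1, -1, -1, -1, -1]}}

```text
clock: 4.0
ee_pos: [493.2, 52.0, 68.6]
tcp_rot: [3.141, 0.0, 1.578]
wrist_force: [-5.3, 1.0, 18.3]
grip_width: 0.5
grip_force: 9.2
```

Run:
```python
from h import *
import cv2
b=optics.capture('side')[...,::-1]
S=np.array([492.5,6.8,0]);c=optics.get_calibration('side')
for n,im in(('0',cv2.imread('pics/side.png')),('1',cv2.imread('pics/s2.png')),('2',b)):
  m=cv2.inRange(cv2.cvtColor(np.ascontiguousarray(im),cv2.COLOR_BGR2HSV),(3,90,80),(18,255,255))[205:225,302:326]
  ys,xs=np.nonzero(m);u,v=xs.mean()+302,ys.mean()+205;print(n,len(xs),u,v,at(c,u,v,49)-S)
```

```text
0 14 313.64285714285717 216.14285714285714 [  2.12044051 -70.63244925  49.        ]
1 18 315.05555555555554 213.38888888888889 [  3.42147307 -79.61569214  49.        ]
2 19 314.7894736842105 213.3684210526316 [  3.98491254 -79.34353668  49.        ]
```

The cover sprung 9 mm, so it is free. Next: lift, move over behind the rib and descend.

{"api": "apply_moves", "payload": {"offset": [[0, 0, -0.12], [0, 0, -0.24], [-0.3, 0, -0.24], [-0.6, 0, -0.24], [-0.84, 0, -0.24], [-0.84, 0, -0.24], [-0.84, 0, -0.24]], "angular": [[0, 0, 0], [0, 0, 0], [0, 0, 0], [0, 0, 0], [0, 0, 0], [0, 0, 0], [0, 0, 0]], "claw": [-1, -1, -1, -1, -1, -1, -1]}}

```text
clock: 4.63
ee_pos: [493.3, -32.9, 91.6]
tcp_rot: [3.141, 0.0, 1.575]
wrist_force: [-0.1, -0.1, 0.1]
grip_width: 0.8
grip_force: 0.0
```

{"api": "apply_moves", "payload": {"offset": [[0, 0, 0.12], [0, 0, 0.21], [0, 0, 0.21], [0, 0, 0.21], [-0.05, 0, 0.21], [-0.1, 0, 0.21], [-0.13, 0, 0.21], [-0.16, 0, 0.21]], "angular": [[0, 0, 0], [0, 0, 0], [0, 0, 0], [0, 0, 0], [0, 0, 0], [0, 0, 0], [0, 0, 0], [0, 0, 0]], "claw": [-1, -1, -1, -1, -1, -1, -1, -1]}}

```text
clock: 5.3
ee_pos: [493.6, -48.4, 70.4]
tcp_rot: [3.141, -0.0, 1.577]
wrist_force: [-0.5, 0.7, -0.2]
grip_width: 0.1
grip_force: 0.4
```

{"api": "apply_moves", "payload": {"offset": [[-0.05, 0, 0.005], [-0.1, 0, 0.01], [-0.15, 0, 0.01], [-0.2, 0, 0.01], [-0.25, 0, 0.01], [-0.3, 0, 0.01], [-0.35, 0, 0.01], [-0.4, 0, 0.01]], "angular": [[0, 0, 0], [0, 0, 0], [0, 0, 0], [0, 0, 0], [0, 0, 0], [0, 0, 0], [0, 0, 0], [0, 0, 0]], "claw": [-1, -1, -1, -1, -1, -1, -1, -1]}}

```text
clock: 5.97
ee_pos: [493.6, -88.5, 69.0]
tcp_rot: [-3.141, 0.0, 1.578]
wrist_force: [0.1, 0.5, 0.2]
grip_width: -0.0
grip_force: 0.2
```

Run:
```python
from h import *
import cv2
s=status.read_state();print(s['ee_pos'],s['wrist_force'])
b=optics.capture('side')[...,::-1];t=optics.capture('top')[...,::-1]
b=cv2.resize(b[165:265,275:375],(400,400),interpolation=cv2.INTER_CUBIC);t=cv2.resize(t[190:270,225:325],(400,320),interpolation=cv2.INTER_CUBIC)
o=np.zeros((400,800,3),np.uint8);o[:320,:400]=t;o[:,400:]=b;cv2.imwrite('pics/p3.png',o)
```

```text
[493.59660431 -88.52453596  69.01609298] [0.1370052  0.48626411 0.21532899]
```

View pics/p3.png

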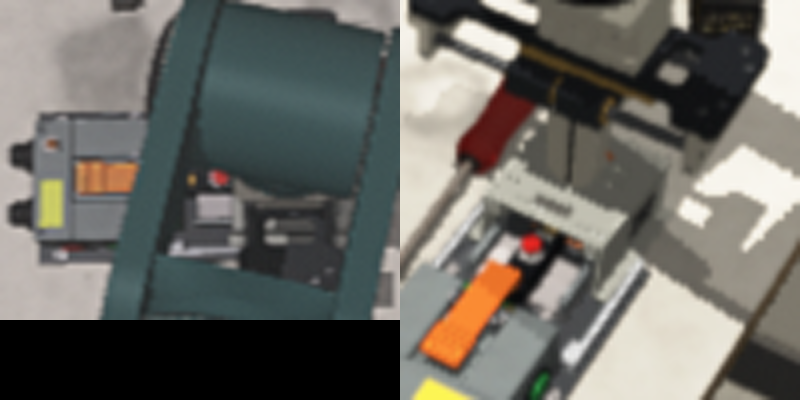

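The cover is sliding, and the red button is now visible at (530,243) in the side crop. I'll keep pushing.

{"api": "apply_moves", "payload": {"offset": [[-0.05, 0, 0], [-0.1, 0, 0], [-0.15, 0, 0], [-0.2, 0, 0], [-0.25, 0, 0], [-0.3, 0, 0], [-0.35, 0, 0], [-0.38, 0, 0]], "angular": [[0, 0, 0], [0, 0, 0], [0, 0, 0], [0, 0, 0], [0, 0, 0], [0, 0, 0], [0, 0, 0], [0, 0, 0]], "claw": [-1, -1, -1, -1, -1, -1, -1, -1]}}

```text
clock: 6.73
ee_pos: [494.0, -126.6, 69.2]
tcp_rot: [3.142, 0.0, 1.577]
wrist_force: [0.4, -0.3, -0.9]
grip_width: 0.1
grip_force: 0.2
```

{"api": "apply_moves", "payload": {"offset": [[-0.03, 0, 0], [-0.06, 0, 0.01], [-0.09, 0, 0.02], [-0.12, 0, 0.025], [-0.15, 0, 0.03], [-0.17, 0, 0.03], [-0.18, 0, 0.03], [-0.18, 0, 0.03]], "angular": [[0, 0, 0], [0, 0, 0], [0, 0, 0], [0, 0, 0], [0, 0, 0], [0, 0, 0], [0, 0, 0], [0, 0, 0]], "claw": [-1, -1, -1, -1, -1, -1, -1, -1]}}

```text
clock: 7.4
ee_pos: [494.0, -144.2, 66.1]
tcp_rot: [-3.141, 0.0, 1.577]
wrist_force: [0.4, 0.3, -0.4]
grip_width: 0.4
grip_force: 0.0
```

Run:
```python
from h import *
import cv2
s=status.read_state();print(s['ee_pos'],s['wrist_force'])
b=optics.capture('side')[...,::-1];cv2.imwrite('pics/s4.png',b)
c=optics.get_calibration('side')
b=cv2.resize(b[145:265,275:395],(600,600),interpolation=cv2.INTER_CUBIC)
cv2.imwrite('pics/p4.png',b)
```

```text
[ 494.03205815 -144.20531901   66.08902645] [ 0.41202812  0.27858348 -0.3649142 ]
```

View pics/p4.png

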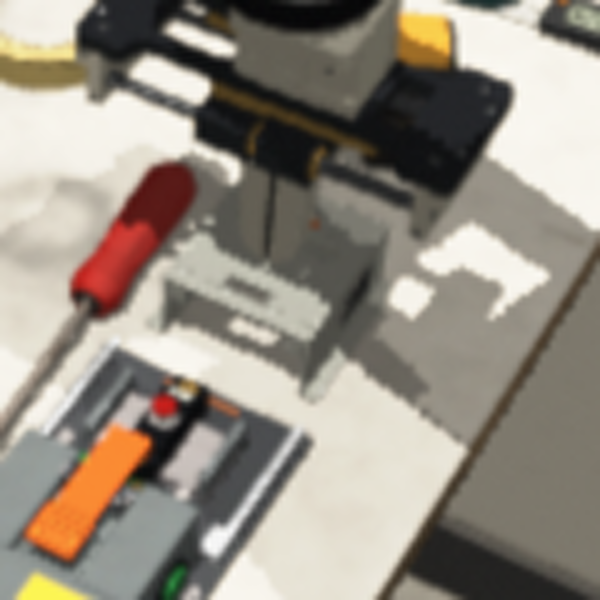

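The cover lies off the plate with a clear gap. The red button is at crop (165,405). I'll lift and measure the button with the wrist and side cameras.

{"api": "apply_moves", "payload": {"offset": [[0.02, 0, 0], [0.03, 0, -0.2], [0.03, 0, -0.5], [0.03, 0, -0.6], [0.03, 0, -0.6], [0.03, 0, -0.6]], "angular": [[0, 0, 0], [0, 0, 0], [0, 0, 0], [0, 0, 0], [0, 0, 0], [0, 0, 0]], "claw": [-1, -1, -1, -1, -1, -1]}}

```text
clock: 7.95
ee_pos: [494.2, -140.9, 126.2]
tcp_rot: [3.141, 0.0, 1.578]
wrist_force: [0.3, 0.1, -1.1]
grip_width: 0.6
grip_force: 0.0
```

Run:
```python
from h import *
import cv2
cw=optics.get_calibration('wrist');w=optics.capture('wrist')[...,::-1];sd=optics.capture('side')[...,::-1]
cs=optics.get_calibration('side');s=status.read_state();print(s['ee_pos'],s['tcp_rot'])
cv2.imwrite('pics/w5.png',w)
S=np.array([492.5,6.8,0])
for c,im in((cw,w),(cs,sd)):
  h=cv2.cvtColor(np.ascontiguousarray(im),cv2.COLOR_BGR2HSV);m=cv2.inRange(h,(0,150,110),(4,255,255))|cv2.inRange(h,(174,150,110),(180,255,255))
  n,l,st,ce=cv2.connectedComponentsWithStats(m)
  for i in range(1,n):
    p=at(c,*ce[i],39)
    if np.hypot(*(p-S-[0,-48,39])[:2])<45: print(st[i],ce[i],p,p-S)
  print(proj(c,S+[0,-48,40]))
u,v=proj(cw,S+[0,-30,40]).astype(int);
cv2.imwrite('pics/w5c.png',cv2.resize(np.ascontiguousarray(w[max(v-75,0):v+75,max(u-100,0):u+100]),(800,600)));print(u,v)
```

```text
[ 493.58954917 -140.75812245  124.88690462] [-3.14021781e+00 -4.64172137e-04  1.57762160e+00]
[276  72  15  16 195] [283.46153846  79.68205128] [494.04980977 -40.86240312  39.        ] [  1.54980977 -47.66240312  39.        ]
[281.23628999  79.9600659 ]
[306 224   4   4  15] [307.4 225.6] [496.675349   -38.88302814  39.        ] [  4.175349   -45.68302814  39.        ]
[309.46806422 225.40626224]
281 51
```

View pics/w5c.png

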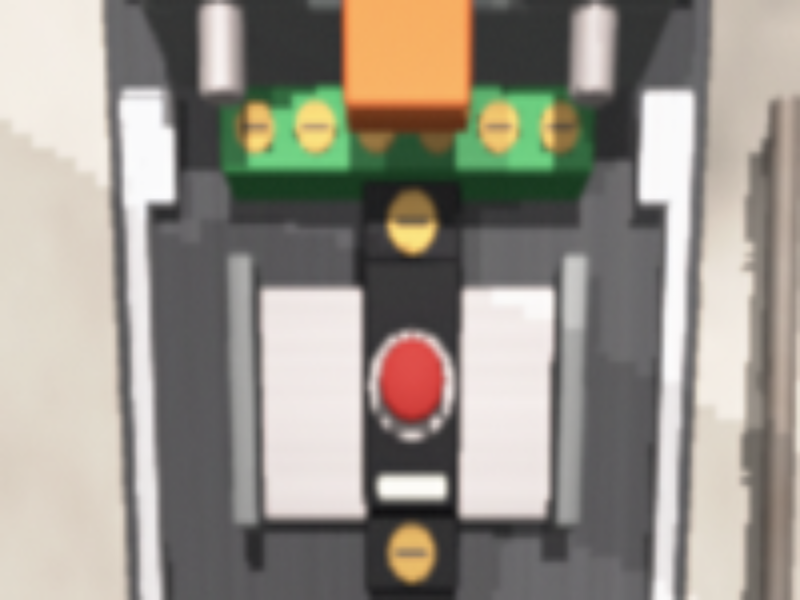

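The button is at about (494.3, -41), seen at (412,380) in the crop, with flat low blocks on both sides. I'll move above it and press.

{"api": "apply_moves", "payload": {"offset": [[0.35, 0, 0], [0.7, 0, 0], [0.99, 0, 0], [0.995, 0, 0], [0.995, 0, 0.3], [0.995, 0, 0.55], [0.995, 0, 0.6], [0.995, 0, 0.6]], "angular": [[0, 0, 0], [0, 0, 0], [0, 0, 0], [0, 0, 0], [0, 0, 0], [0, 0, 0], [0, 0, 0], [0, 0, 0]], "claw": [-1, -1, -1, -1, -1, -1, -1, -1]}}

```text
clock: 8.72
ee_pos: [492.1, -41.5, 63.9]
tcp_rot: [-3.137, -0.001, 1.577]
wrist_force: [-0.2, -0.2, -0.2]
grip_width: 0.5
grip_force: 0.0
```

{"api": "apply_moves", "payload": {"offset": [[0, 0.02, 0.03], [0, 0.02, 0.06], [0, 0.02, 0.08], [0, 0.02, 0.1], [0, 0.02, 0.115], [0, 0.02, 0.125], [0, 0.02, 0.13], [0, 0.02, 0.13]], "angular": [[0, 0, 0], [0, 0, 0], [0, 0, 0], [0, 0, 0], [0, 0, 0], [0, 0, 0], [0, 0, 0], [0, 0, 0]], "claw": [-1, -1, -1, -1, -1, -1, -1, -1]}}

```text
clock: 9.38
ee_pos: [495.6, -41.5, 53.4]
tcp_rot: [3.141, 0.0, 1.578]
wrist_force: [1.8, -0.2, 2.6]
grip_width: 0.3
grip_force: 1.1
```

Pressing on in small steps until the stop force rises.

{"api": "apply_moves", "payload": {"offset": [[0, -0.01, 0.01], [0, -0.01, 0.015], [0, -0.01, 0.02], [0, -0.01, 0.025], [0, -0.01, 0.025]], "angular": [[0, 0, 0], [0, 0, 0], [0, 0, 0], [0, 0, 0], [0, 0, 0]], "claw": [-1, -1, -1, -1, -1]}}

```text
clock: 9.8
ee_pos: [494.4, -41.5, 51.0]
tcp_rot: [3.142, -0.0, 1.578]
wrist_force: [-1.8, 0.5, 8.0]
grip_width: 0.2
grip_force: 3.7
```

{"api": "apply_moves", "payload": {"offset": [[0, 0, 0.005], [0, 0, 0.01], [0, 0, 0.01], [0, 0, 0.01]], "angular": [[0, 0, 0], [0, 0, 0], [0, 0, 0], [0, 0, 0]], "claw": [-1, -1, -1, -1]}}

```text
clock: 10.13
ee_pos: [494.5, -41.5, 50.8]
tcp_rot: [3.141, 0.0, 1.578]
wrist_force: [-5.1, 1.1, 16.2]
grip_width: 0.5
grip_force: 8.7
```

There is a firm stop at tip z≈34 with 16 N, so the button is fully in. I'll back off and check.

{"api": "apply_moves", "payload": {"offset": [[0, 0, -0.2], [0, 0, -0.5], [0, 0, -0.8], [0, 0, -0.8], [-0.4, 0, -0.8], [-0.8, 0, -0.8], [-1, 0, -0.8], [-1, 0, -0.8]], "angular": [[0, 0, 0], [0, 0, 0], [0, 0, 0], [0, 0, 0], [0, 0, 0], [0, 0, 0], [0, 0, 0], [0, 0, 0]], "claw": [-1, -1, -1, -1, -1, -1, -1, -1]}}

```text
clock: 10.8
ee_pos: [494.5, -144.5, 128.9]
tcp_rot: [-3.14, 0.0, 1.575]
wrist_force: [-0.2, -0.0, 0.9]
grip_width: 0.5
grip_force: 0.0
```

Run:
```python
from h import *
import cv2
w=optics.capture('wrist')[...,::-1];b=optics.capture('side')[...,::-1]
a=cv2.resize(np.ascontiguousarray(w[0:130,200:360]),(400,325));b=cv2.resize(np.ascontiguousarray(b[135:265,270:400]),(400,400),interpolation=cv2.INTER_CUBIC)
o=np.zeros((400,800,3),np.uint8);o[:325,:400]=a;o[:,400:]=b;cv2.imwrite('pics/p6.png',o)
```

```text
(no output)
```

View pics/p6.png

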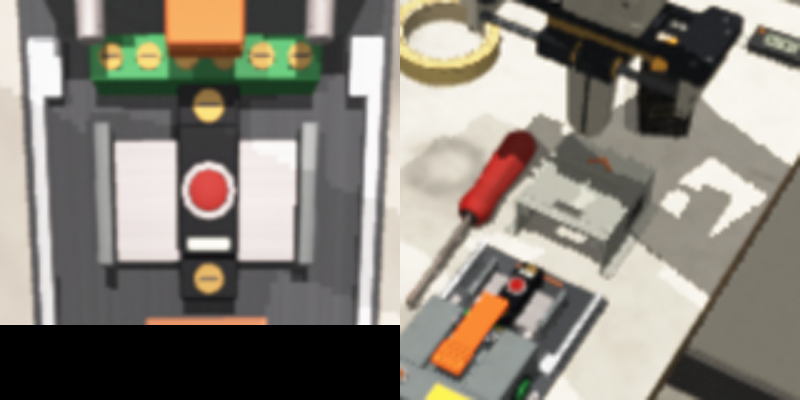

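The red button, at (208,190), now sits low in its white collar. The cover lies flat clear of the plate, the screwdriver is where it was, and the gripper is clear of everything. Handing in.

```bash
python3 -c "
from workcell import r
print(r.hand_in())"
```

```text
the job is handed in; nothing more can be done
None
```

The job is handed in at about 11 s of the 51 s allowed: I pressed the tab, slid the cover right off so it lies flat on the worktop, and pressed the red button fully in, where it stayed; no verdict came back.

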